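Load the specimen mount and draw the microscope boom out to its mark

TASK

Set the tall round specimen mount upright, metal face up, down in the round recess of the stage and let go of it while the boom is still pushed back. Then squeeze in the lock button on the boom's black grip and draw the boom out until the back edge of the grip is on the third long line of the scale (150 mm), which brings the microscope over the specimen, and finish still holding the grip there with the button squeezed in, because I will watch the picture before it is locked. Do not push on the microscope itself, and leave the other things on the bench where they are.

Things in the scene. Friction and masses are not known exactly. Their poses are not given: they have to be found in the camera images.
- mount_big: The specimen: tall round mount of black resin, 40 mm in diameter and 30 mm high, 40 to 80 g, with a polished metal section showing in its top face. It stands loose on the bench to the robot's right. Origin at the centre of its underside, z up its axis.
- nest (a point): Centre of the floor of the round recess in the stage, a dark steel plate 110 x 110 x 18 mm fixed to the bench ahead of the stand; recess 46 mm across, 6 mm deep, floor 12 mm above the bench. z up, x and y as stand's. The microscope stands over it when the boom is at the 150 mm line.
- stand: Fixed boom stand: cream base 190 x 160 x 22 mm, 25 mm column, grey crosshead 50 x 44 x 44 mm (top at 238 mm height) holding a level square aluminium bar 16 x 16 mm with the scale, its axis 215 mm above the bench. The boom is a sleeve 26 x 26 mm sliding on the bar. Origin: bench level on the column's axis; x is the level way the boom extends, z up.
- mark_150 (a point): Third long line of the scale, at the bar's axis, 195 mm from the column's axis; axes as stand's. Lines run across the bar's top and +y side: short every 10 mm, long at 50, 100, 150 mm, none at 0 (45 mm from the column's axis). The pushed-back sleeve covers them; they come clear behind the grip as the boom is drawn out.
- grip: Black grip, the sleeve's back end next to the crosshead: 44 mm long (x), 32 wide, 32 high, centred on the bar's axis, nothing beside it. Grey lock button in the middle of its +y side (away from the robot), ribbed finger rest on the -y side. Pinched at its middle, fingers centred on the bar, the button goes in: 42 mm over both sides with it out, 36 in. Origin: back edge, on the bar's axis; axes as stand's.
- grip_edge (a point): The back edge of the grip (its end face towards the column) at the bar's axis: the edge that is read against the scale. Axes as those of stand.
- grip_mid (a point): Middle of the grip, at the bar's axis, level with the middle of the lock button, 22 mm ahead of the back edge. Axes as those of stand.
- boom (a joint): How far the boom is drawn out, in m: distance of the grip's back edge from the scale's zero, 0 pushed back, stop at 0.17; at the 150 mm line it reads 0.150. Starts locked in the notch at 0, 10, 20 or 30 mm (1 to 2 mm of play). With the button in it slides with 1 to 3 N of drag, with no return spring.
- lock_button (a joint): Spring lock button of the grip, a grey pad 30 x 27 mm that stands 10 mm proud of the +y side and moves along the stand's -y, in m: 0 out (its pin sits in a notch of the bar and locks the boom; notches every 10 mm), free from 0.003, 0.006 fully in. 5 N to start, 8 N fully in. Let go, it springs out and locks again.
- scope: The digital microscope carried by the sleeve's front end: an upright black cylinder 33 mm across in a grey ring 50 mm across, its axis 225 mm ahead of the grip's back edge, from 135 mm to 261 mm height. Origin as that of grip (at the grip's back edge). Not to be pushed.
- mount_small: Bystander: small round black mount, 25 mm in diameter and 20 mm high, near the specimen. Origin under its centre.
- mount_block: Bystander: rectangular black mount 50 x 26 x 22 mm, near the specimen. Origin under its centre.
- eyepiece: Bystander: spare black eyepiece standing upright, 38 mm across, 56 mm high, beyond the boom. Origin under its centre.
- oil_bottle: Bystander: small amber dropper bottle, 28 mm across, 72 mm high, beyond the boom. Origin under its centre.
- petri: Bystander: closed clear petri dish, 62 mm across, 16 mm high, on the robot's side of the boom. Origin under its centre.
- tweezers: Bystander: steel tweezers 139 mm long lying on the robot's side of the boom stand, 8 mm high. Origin under them, 50 mm from the blunt end.
Mind the look-alikes: they are no part of the job. Of the things shaped like the part that bears nest, the dark steel one is meant.

How it is judged:
By the outcome, as a careful person would: the job done as asked, in the order asked, and still so for the second after the job is handed in, while the arm keeps its last pose, push and grip.
It also fails if it takes over 56 s, if anything falls off the work surface, if the arm or the gripper's body presses on something with over 40 N, if the wrist force passes 120 N, or if a joint passes its speed limit or range.

ROBOT

A 6-joint arm with a two-finger parallel gripper is mounted at the origin on the work surface. World frame = base frame: x ahead of the robot, y to its left, z up, the work surface at z = 0. Lengths are in m, angles in rad, forces in N, time in s.
With the tool pointing down it reaches from about 0.3 to 0.875 m from the base axis. Payload 6.4 kg.
Tool frame: the origin (TCP) lies between the finger pads; the fingertips stand 25 mm ahead of it and the grasp point (between the pads) lies 6 mm ahead of it; z points along the fingers, y is the line along which they close (so a half turn about z gives the same grasp; the last joint's range is limited). The gripper opens to 85 mm and grips with 20 to 120 N. Pads are 22 mm wide; open, the fingers measure 114 mm over their backs; the gripper's body (76 mm by 85 mm) begins 54 mm behind the grasp point. The pads swing forward as they close: fully open they stand 13 mm farther back than shut.
Start: joints at [-1.421, 0.181, 1.607, -0, 1.354, -0.206], TCP at [0.2, -0.539, 0.223] pointing down, gripper open.
Joint ranges: [-2.99, 2.99], [-0.89, 2.07], [0.3, 2.58], [-1.14, 4.28], [0, 2.63], [-3.12, 3.12]. Speed limits (rad/s): [2.57, 2.57, 3.01, 3.14, 3.14, 3.14].

INTERFACE

Orientations are given as a unit quaternion [w, x, y, z].
In Python, from bench import ctrl gives the robot as it stands.
- The arm moves only by the tool servo_tool, never from a script. Its argument "series" is text: rows parted by semicolons, each of 7 numbers parted by spaces: the gripper command: -1 is fully open, 1 is shut, values between are in proportion, then the shift along the tool's x, y, z in m, then the turn, a rotation vector about the tool's x, y, z in degrees. A call has 1 to 12 rows; each row is the pose to reach, as a shift and turn from the pose commanded when the call began, along the tool's axes at that moment; what a row does not reach only later rows make up. A row lasts 1/12 s, in which the tool goes at most 41.7 mm and 7.16 degrees, less where a joint would pass 70% of its speed; a pose out of reach is approached as far as the arm can. A call with a gripper value outside its range is refused whole. The fingers move at their own pace and stop on an object; the grip force is fixed at half the most. Time passes only in rows, so rows that repeat a pose let the fingers close. It gives the time, the measured TCP pose, the force, the opening and the grip force at its end, in the units of the state.
- ctrl.get_obs(): the state, without advancing time (a new reading comes with each control period).
- ctrl.camera(name): name is "side" or "top"; returns a dict with "img" (400x640x3 uint8, red, green, blue), "z_map" (400x640 float32, m along the optical axis (not along the pixel's ray), 0 where there is no reading), "fovy" (degrees; the focal length in pixels is half the picture's height over the tangent of half this angle, whatever the lens; pixels are square), "cx", "cy" (the principal point, pixels), "k1" (the pictures are not rectified: a ray, as slopes to the right and down, at radius r is drawn at 1 + k1 r^2 times it, then the intrinsics apply), "extrinsics" (4x4, takes a point from camera to world coordinates). Camera axes: x right, y down, z forward; pixel columns grow to the right and rows downward; lengths in m; the calibration is good to about 2 mm. A picture is of the moment at which its call begins.
- ctrl.hand_in(): hands the job in; it is judged then, once.
The state is a dict: "time_s": time; "q": joint angles; "dq": joint speeds; "joint_efforts": joint torques, N m; "eef_pos": TCP position; "eef_rot": TCP orientation; "wrist_force": force on the tool from outside, world axes, zero at the start; "torque": the same for the moment, N m; "opening": opening from 0.0 (shut) to 1.0 (fully open); "grasp_force": force on a finger pad.
Only numpy, scipy, OpenCV 4.12 (cv2) and the standard library are available. Lean on these libraries where they do the work, as an engineer would, in place of code of your own. Each camera call takes 0.05 s, during which the arm holds its last target. There are 200 camera calls.

## Working session

There is one attempt and no reset: what is moved stays moved. The work goes in short steps, Python scripts to look and compute and a tool call to move; the robot and the scene stay as the last step left them, time stands still between calls to the robot, and variables do not carry over. Pictures are saved under pics/ and viewed, at most 10 in all, crops included, and the job is handed in when it is done.

Besides the shell and the picture viewer there is one more tool, called after "Call:" as name(argument=value, ...), one argument or row to a line, values as JSON. servo_tool: Moves the arm, as the interface text tells. Its arguments: {"type":"object","properties":{"series":{"type":"string"}},"required":["series"]}

```bash
mkdir -p pics; cat > h.py <<'E'
import numpy as np, cv2
from bench import ctrl
def ray(c,u,v):
    f=200/np.tan(np.radians(c["fovy"])/2)
    K=np.array([[f,0,c["cx"]],[0,f,c["cy"]],[0,0,1.]])
    d=np.array([(u-c["cx"])/f,(v-c["cy"])/f]); s=d.copy()
    for _ in range(20): s=d/(1+c["k1"]*(s@s))
    E=np.array(c["extrinsics"]); return E[:3,3],E[:3,:3]@np.array([s[0],s[1],1])
def onz(c,u,v,z):
    o,d=ray(c,u,v); return o+d*(z-o[2])/d[2]
def dep(c,u,v):
    o,d=ray(c,u,v); return o+d*c["z_map"][int(round(v)),int(round(u))]
def proj(c,p):
    f=200/np.tan(np.radians(c["fovy"])/2);E=np.array(c["extrinsics"])
    q=E[:3,:3].T@(np.array(p)-E[:3,3]); s=q[:2]/q[2]; s=s*(1+c["k1"]*(s@s)); return s*f+[c["cx"],c["cy"]]
def save(c,n): cv2.imwrite("pics/"+n,c["img"][:,:,::-1])
E
python3 - <<'E'
from h import *
import pickle
for n in("top","side"):
    c=ctrl.camera(n); save(c,n+"0.png"); pickle.dump(c,open(n+"0.pkl","wb"))
    print(n,c["fovy"],c["cx"],c["cy"],c["k1"],np.round(c["extrinsics"],3).tolist())
o=ctrl.get_obs(); print({k:np.round(v,3).tolist() for k,v in o.items()})
E
```

```text
top 43.82046995292151 321.4738925651289 197.65051292824364 -0.12294251788094783 [[-0.009, -0.996, 0.087, 0.38], [-1.0, 0.009, -0.002, -0.073], [0.001, -0.087, -0.996, 1.721], [0.0, 0.0, 0.0, 1.0]]
side 57.25751824200354 323.16216923046846 200.1689088726695 -0.06999555342835515 [[0.971, -0.103, 0.217, 0.304], [-0.239, -0.497, 0.834, -0.883], [0.022, -0.861, -0.508, 0.63], [0.0, 0.0, 0.0, 1.0]]
{'time_s': 0.1, 'q': [-1.421, 0.181, 1.608, 0.0, 1.354, -0.206], 'dq': [-0.001, -0.003, -0.001, 0.001, 0.0, 0.0], 'joint_efforts': [0.0, -44.587, -35.224, -0.0, 0.004, -0.0], 'eef_pos': [0.2, -0.538, 0.222], 'eef_rot': [-0.001, 0.984, 0.177, 0.0], 'wrist_force': [-0.735, -0.039, -0.309], 'torque': [0.03, 0.059, 0.016], 'grasp_force': 0.0, 'opening': 1.001}
```

View pics/top0.png

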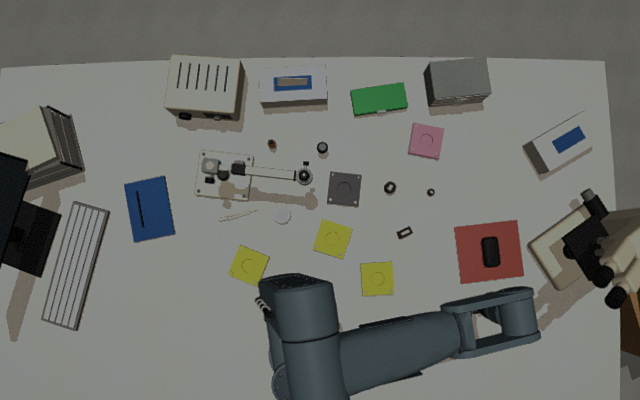

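View pics/side0.png

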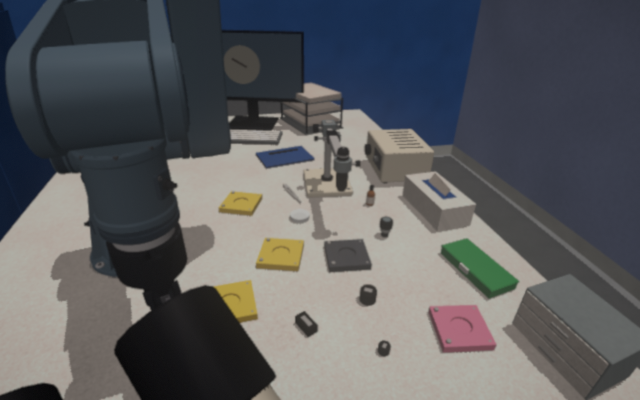

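The top view shows the specimen at about (390,187), the dark stage at (345,188), and the boom running from the crosshead at (210,167) past the grip at (238,168) to the scope at (305,176). I'll zoom in and measure these.

```bash
cat > m.py <<'E'
from h import *
import pickle
c=pickle.load(open("top0.pkl","rb"))
im=c["img"]; cr=cv2.resize(im[135:225,190:450],None,fx=3,fy=3,interpolation=cv2.INTER_CUBIC)
cv2.imwrite("pics/z0.png",cv2.convertScaleAbs(cr[:,:,::-1],alpha=1.5))
v,u=np.mgrid[140:215,190:445]
P=np.array([dep(c,a,b) for a,b in zip(u.ravel(),v.ravel())]).reshape(*u.shape,3)
g=cv2.cvtColor(im,cv2.COLOR_RGB2GRAY)[140:215,190:445]
# specimen : height blob near (390,187)
def blob(m,name):
    n,l,s,ce=cv2.connectedComponentsWithStats(m.astype(np.uint8))
    for i in range(1,n):
        if s[i,4]>15: print(name,s[i,:5]+[190,140,0,0,0],np.round(ce[i]+[190,140],1),"mean",np.round(P[l==i].mean(0),4),"minmax",np.round(P[l==i].min(0),3),np.round(P[l==i].max(0),3))
z=P[...,2]
blob((z>.008)&(z<.1)&(u>320),"low")
blob((z>.185)&(z<.30),"high")
k=(z>.222)&(z<.245)
E
python3 m.py
```

```text
low [409 140  34  18 472] [425.7 147.7] mean [ 0.7017 -0.4418  0.0164] minmax [ 0.669 -0.502  0.008] [ 0.731 -0.382  0.03 ]
low [321 142   8  11  69] [323.8 147. ] mean [ 0.6989 -0.0853  0.0544] minmax [ 0.682 -0.1    0.009] [ 0.717 -0.076  0.066]
low [327 171  35  35 964] [343.9 188.3] mean [ 0.5613 -0.1535  0.0167] minmax [ 0.503 -0.214  0.008] [ 0.622 -0.095  0.029]
low [384 181  12  12 113] [389.6 186.7] mean [ 0.5644 -0.3103  0.0278] minmax [ 0.545 -0.331  0.008] [ 0.586 -0.292  0.038]
low [427 188   8   8  44] [430.4 191.5] mean [ 0.5477 -0.4533  0.0179] minmax [ 0.536 -0.466  0.009] [ 0.561 -0.44   0.025]
high [ 201  157  112   28 1362] [254.3 170.9] mean [0.5944 0.1281 0.2295] minmax [ 0.553 -0.047  0.19 ] [0.638 0.293 0.269]
```

View pics/z0.png

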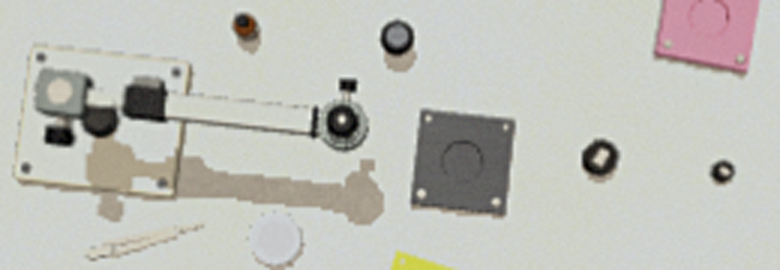

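The crop shows the specimen at (600,158) with its metal section up, the dark stage recess at (463,161), the grip at (146,98) with the grey button on its upper (+x) side, and the scope at (343,120). Next I'll fit each one at its known height.

```bash
cat >> m.py <<'E'
print("----")
hsv=cv2.cvtColor(im,cv2.COLOR_RGB2HSV); gr=cv2.cvtColor(im,cv2.COLOR_RGB2GRAY)
def comp(m,u,v):
    n,l=cv2.connectedComponents(m.astype(np.uint8)); 
    w=l==l[v,u]; cs,_=cv2.findContours(w.astype(np.uint8),0,2); return w,max(cs,key=len)
# stage
w,cn=comp(gr<85,335,200)
q=np.array([onz(c,*p[0],.018)[:2] for p in cn],np.float32); r=cv2.minAreaRect(q); print("stage",r)
# grip / scope with bar: top-surface points by ray at height
hi=np.zeros(im.shape[:2],bool); hi[140:215,190:445]=(z>.222)&(z<.240)
drk=hi&(gr<60); n,l,s,ce=cv2.connectedComponentsWithStats(drk.astype(np.uint8))
for i in range(1,n):
    if s[i,4]>20:
        cs,_=cv2.findContours((l==i).astype(np.uint8),0,2)
        print("dark",s[i],cv2.minAreaRect(np.array([onz(c,*p[0],.231)[:2] for p in cs[0]],np.float32)))
# bar: bright, high
b=hi&(gr>130); ys,xs=np.nonzero(b); Q=np.array([onz(c,a,d,.226)[:2] for a,d in zip(xs,ys)],np.float32); Q=Q[(Q[:,1]<.17)&(Q[:,1]>.0)]
print("bar",cv2.fitLine(Q,cv2.DIST_HUBER,0,.01,.01).ravel(),Q.min(0),Q.max(0))
t=np.zeros(im.shape[:2],bool); t[140:215,190:445]=z>.250; ys,xs=np.nonzero(t); print("scope",onz(c,(xs[xs>280].max()+xs[xs>280].min())/2,(ys[xs>280].max()+ys[xs>280].min())/2,.261), (xs>280).sum())
for x,y,h,nm in((62,92,.24,"head"),(463,161,.012,"nest"),(600,158,.03,"spec"),(343,119,.261,"scope"),(125,97,.231,"gripback"),(165,100,.231,"gripfront")):
    print(nm,onz(c,190+(x+.5)/3-.5,135+(y+.5)/3-.5,h))
# specimen outline top+side
w,cn=comp(gr<90,386,187); print("specpx",cv2.minEnclosingCircle(cn))
E
python3 m.py|sed -n '/----/,$p'
```

```text
----
stage ((0.5593125820159912, -0.15365605056285858), (0.10834644734859467, 0.11023956537246704), 83.11436462402344)
dark [231 163  15  12 140] ((0.6029042601585388, 0.17706987261772156), (0.041010621935129166, 0.03474390134215355), 83.27413177490234)
dark [205 177   9   6  45] ((0.569206714630127, 0.265408456325531), (0.024741269648075104, 0.015301172621548176), 89.39242553710938)
bar [0.12067964 0.9926915  0.59129024 0.08340109] [0.5718547  0.01011618] [0.610023   0.15634811]
scope [ 0.5685562  -0.19605538  0.261     ] 141
head [0.61122524 0.25997329 0.24      ]
nest [ 0.56168473 -0.15412584  0.012     ]
spec [ 0.5619073  -0.31005338  0.03      ]
scope [ 0.57798205 -0.02437648  0.261     ]
gripback [0.60673131 0.19741801 0.231     ]
gripfront [0.60320309 0.1566403  0.231     ]
specpx ((389.6176452636719, 187.38235473632812), 6.197685718536377)
```

```bash
cat >> h.py <<'E'
from scipy.spatial.transform import Rotation as R
X=np.array([.1207,.9927,0]);Y=np.array([.9927,-.1207,0])
RT=R.from_matrix(np.c_[X,Y,[0,0,-1]])
def go(t):
    o=ctrl.get_obs(); q=o["eef_rot"]; r=R.from_quat([q[1],q[2],q[3],q[0]])
    print("shift",np.round(r.inv().apply(np.array(t)-o["eef_pos"]),4),"turn",np.round((r.inv()*RT).as_rotvec(degrees=True),2),"open",round(float(o["opening"]),3),"F",np.round(o["wrist_force"],1),"t",round(float(o["time_s"]),2),"p",np.round(o["eef_pos"],4))
E
python3 -c "
from h import *
go([.562,-.310,.12])"
```

```text
shift [ 0.4187 -0.088   0.1026] turn [ -0.07  -0.07 -62.68] open 1.001 F [-0.7 -0.  -0.3] t 0.1 p [ 0.2002 -0.5385  0.2224]
```

Call:
servo_tool(
  series="-1 0.419 -0.088 0.1026 -0.07 -0.07 -62.68;-1 0.419 -0.088 0.1026 -0.07 -0.07 -62.68;-1 0.419 -0.088 0.1026 -0.07 -0.07 -62.68;-1 0.419 -0.088 0.1026 -0.07 -0.07 -62.68;-1 0.419 -0.088 0.1026 -0.07 -0.07 -62.68;-1 0.419 -0.088 0.1026 -0.07 -0.07 -62.68;-1 0.419 -0.088 0.1026 -0.07 -0.07 -62.68;-1 0.419 -0.088 0.1026 -0.07 -0.07 -62.68;-1 0.419 -0.088 0.1026 -0.07 -0.07 -62.68;-1 0.419 -0.088 0.1026 -0.07 -0.07 -62.68;-1 0.419 -0.088 0.1026 -0.07 -0.07 -62.68;-1 0.419 -0.088 0.1026 -0.07 -0.07 -62.68",
)

```text
time_s: 1.1
eef_pos: [0.5649, -0.3061, 0.1182]
eef_rot: [-0.001, 0.747, 0.665, 0.0]
wrist_force: [-0.5, 0.2, 0.3]
opening: 1.0
grasp_force: 0.0
```

```bash
python3 - <<'E'
from h import *
import pickle
c=pickle.load(open("side0.pkl","rb"))
print("spec proj top",proj(c,[.562,-.310,.03]))
u0,v0=355,280;P=np.array([[dep(c,u,v) for u in range(345,395)] for v in range(275,312)])
for a,b in((.026,.034),(.008,.034)):
    Q=P[(P[...,2]>a)&(P[...,2]<b)]; print(len(Q),cv2.minEnclosingCircle(Q[:,:2].astype(np.float32)),np.median(Q,0))
print(onz(c,347,250,.012), proj(c,[.5605,-.154,.012]))
go([.562,-.31,.035])
E
```

```text
spec proj top [366.81057116 289.50973704]
189 ((0.5640591979026794, -0.31175392866134644), 0.021092703565955162) [ 0.56307959 -0.31286792  0.03027619]
284 ((0.5638577342033386, -0.3116001784801483), 0.02113727293908596) [ 0.5611088  -0.31908172  0.02919754]
[ 0.56786007 -0.13855932  0.012     ] [346.05831521 253.88861943]
shift [-0.0043 -0.0024  0.0832] turn [-0.07 -0.07  0.28] open 1.0 F [-0.5  0.2  0.3] t 1.1 p [ 0.5649 -0.3061  0.1182]
```

Call:
servo_tool(
  series="-1 -0.005 -0.0015 0.03 0 0 0.28;-1 -0.005 -0.0015 0.05 0 0 0.28;-1 -0.005 -0.0015 0.06 0 0 0.28;-1 -0.005 -0.0015 0.06 0 0 0.28;-1 -0.005 -0.0015 0.06 0 0 0.28",
)

```text
time_s: 1.52
eef_pos: [0.5597, -0.3157, 0.0604]
eef_rot: [0.0, 0.75, 0.661, -0.001]
wrist_force: [0.7, -0.0, -0.2]
opening: 1.003
grasp_force: 0.0
```

```bash
python3 -c "
from h import *
go([.563,-.311,.035])
c=ctrl.camera('side'); save(c,'s1.png'); cv2.imwrite('pics/s1c.png',cv2.resize(c['img'][200:350,280:480,::-1],None,fx=3,fy=3))"
```

```text
shift [0.0051 0.0027 0.0254] turn [-0.03  0.06 -0.32] open 1.003 F [ 0.7 -0.  -0.2] t 1.52 p [ 0.5597 -0.3157  0.0604]
```

View pics/s1c.png

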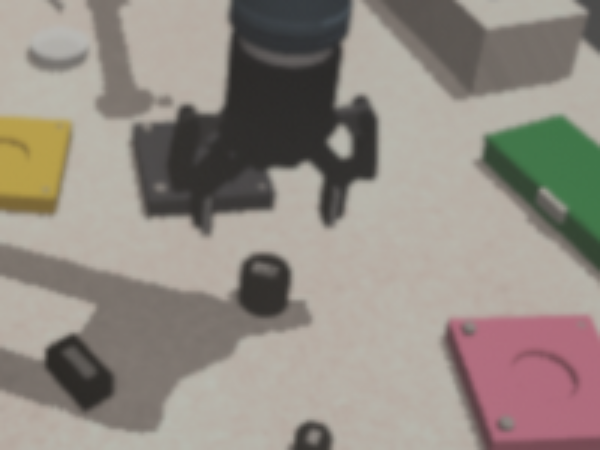

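The crop shows the mount standing at about (265,268), with both fingers astride it in x. The fingertips at (205,230) and (330,220) are still above it.

```bash
python3 -c "
from h import *
c=ctrl.camera('side')
p=ctrl.get_obs()['eef_pos']
for h in(.035,.048,.06,.07):
  print(h,[np.round(proj(c,[p[0]+s*.047*.9927,p[1]-s*.047*.1207,h])) for s in(-1,0,1)])
P=np.array([[dep(c,u,v) for u in range(335,400)] for v in range(262,285)])
for lo,hi in((.4,.54),(.58,.7)):
  Q=P[(P[...,2]>.015)&(P[...,2]<.1)&(P[...,0]>lo)&(P[...,0]<hi)&(P[...,1]<-.25)]
  Q=Q[np.argsort(Q[:,2])]; print(len(Q),np.round(Q[:6],3).tolist(),np.round(Q.mean(0),3))
"
```

```text
0.035 [array([347., 291.]), array([368., 290.]), array([388., 288.])]
0.048 [array([348., 287.]), array([368., 286.]), array([388., 284.])]
0.06 [array([348., 283.]), array([368., 282.]), array([389., 280.])]
0.07 [array([348., 280.]), array([369., 278.]), array([389., 277.])]
32 [[0.515, -0.32, 0.087], [0.512, -0.32, 0.088], [0.51, -0.32, 0.088], [0.509, -0.315, 0.09], [0.507, -0.315, 0.09], [0.512, -0.32, 0.09]] [ 0.51  -0.317  0.094]
40 [[0.603, -0.31, 0.084], [0.601, -0.321, 0.085], [0.6, -0.329, 0.086], [0.6, -0.327, 0.087], [0.603, -0.331, 0.087], [0.601, -0.321, 0.088]] [ 0.603 -0.326  0.093]
```

```bash
python3 -c "
from h import *
go([.563,-.311,.035]); c=ctrl.camera('top'); go([.563,-.311,.035])
m=c['z_map']
P=np.array([[dep(c,u,v) for u in range(370,415)] for v in range(160,215)])
print(np.round(proj(c,[.56,-.316,.2])))
c2=ctrl.camera('side')
Q=np.array([[dep(c2,u,v) for u in range(335,405)] for v in range(225,285)])
Q=Q[(Q[...,2]>.05)&(Q[...,2]<.3)&(Q[...,1]<-.2)]
for h in np.arange(.07,.22,.01):
  s=Q[abs(Q[:,2]-h)<.005]
  if len(s): print(round(h,2),len(s),np.round(s.min(0),3),np.round(s.max(0),3))
"
```

```text
shift [0.0057 0.0013 0.0272] turn [ 0.13  0.17 -0.31] open 1.002 F [ 0.2 -0.8  0.3] t 1.62 p [ 0.5609 -0.3164  0.0622]
shift [0.0057 0.0011 0.0274] turn [ 0.16  0.18 -0.3 ] open 0.997 F [ 0.7  0.1 -0.5] t 1.67 p [ 0.5611 -0.3164  0.0624]
[399. 182.]
0.08 2 [ 0.601 -0.326  0.083] [ 0.603 -0.317  0.084]
0.09 36 [ 0.507 -0.334  0.086] [ 0.613 -0.314  0.095]
0.1 63 [ 0.504 -0.334  0.095] [ 0.615 -0.302  0.105]
0.11 55 [ 0.504 -0.333  0.105] [ 0.614 -0.308  0.115]
0.12 48 [ 0.499 -0.333  0.115] [ 0.612 -0.312  0.125]
0.13 113 [ 0.486 -0.339  0.125] [ 0.627 -0.298  0.135]
0.14 192 [ 0.485 -0.339  0.135] [ 0.627 -0.297  0.145]
0.15 228 [ 0.487 -0.339  0.145] [ 0.626 -0.295  0.155]
0.16 157 [ 0.489 -0.337  0.155] [ 0.625 -0.295  0.165]
0.17 232 [ 0.489 -0.34   0.165] [ 0.623 -0.296  0.175]
0.18 295 [ 0.491 -0.338  0.175] [ 0.621 -0.298  0.185]
0.19 121 [ 0.494 -0.336  0.185] [ 0.624 -0.295  0.194]
0.2 84 [ 0.522 -0.354  0.195] [ 0.587 -0.311  0.205]
0.21 151 [ 0.522 -0.356  0.205] [ 0.59  -0.304  0.215]
```

Call:
servo_tool(
  series="-1 0.0055 0.001 0.01 0 0 0;-1 0.0055 0.001 0.02 0 0 0;-1 0.0055 0.001 0.025 0 0 0;-1 0.0055 0.001 0.025 0 0 0;-1 0.0055 0.001 0.025 0 0 0",
)

```text
time_s: 2.13
eef_pos: [0.5615, -0.3096, 0.0346]
eef_rot: [-0.0, 0.75, 0.661, -0.001]
wrist_force: [0.4, -0.4, 0.3]
opening: 1.003
grasp_force: 0.0
```

```bash
python3 -c "
from h import *
go([.563,-.311,.035])
c=ctrl.camera('side'); cv2.imwrite('pics/s2c.png',cv2.resize(c['img'][230:330,310:440,::-1],None,fx=5,fy=5))"
```

```text
shift [-0.0012  0.0017 -0.0004] turn [-0.07  0.04 -0.27] open 1.003 F [ 0.4 -0.4  0.3] t 2.13 p [ 0.5615 -0.3096  0.0346]
```

View pics/s2c.png

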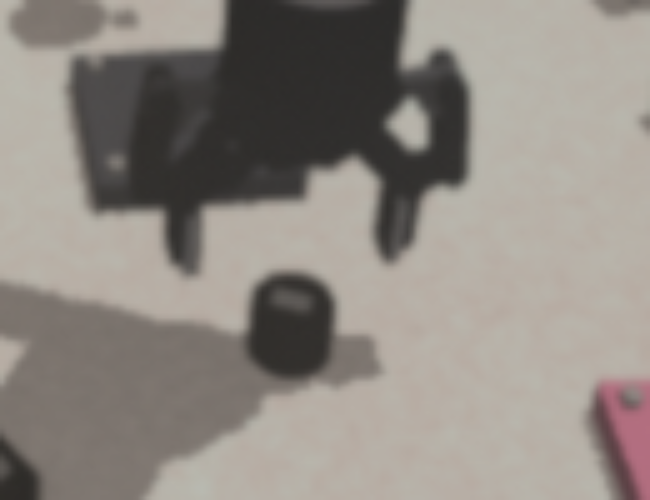

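The crop shows the fingertips at (190,270) and (395,258), with the mount top at (292,295). They stand higher than I'd expect, so I'll check the tip position with depth from both cameras.

```bash
python3 -c "
from h import *
import pickle
c0=pickle.load(open('side0.pkl','rb'))
print('stage front edge proj',proj(c0,[.554,-.209,.018]),'front bench',proj(c0,[.554,-.209,0]))
g=cv2.cvtColor(c0['img'],cv2.COLOR_RGB2GRAY); print(g[255:280,350].tolist())
for n in('side','top'):
  c=ctrl.camera(n); p=ctrl.get_obs()['eef_pos']
  q=np.round(proj(c,p)).astype(int); a,b=q
  v,u=np.mgrid[b-75:b+45,a-55:a+55] ; Q=np.array([dep(c,x,y) for x,y in zip(u.ravel(),v.ravel())])
  Q=Q[(Q[:,2]>.02)&(Q[:,2]<.3)&(abs(Q[:,0]-p[0])<.09)&(abs(Q[:,1]-p[1])<.08)]
  print(n,p,q)
  for h in np.arange(.03,.25,.015):
    s=Q[abs(Q[:,2]-h)<.0075]
    if len(s): print(round(h,3),len(s),np.round(s.min(0),3),np.round(s.max(0),3))
"
```

```text
stage front edge proj [350.03813412 265.77203199] front bench [349.61317828 271.15910553]
[76, 76, 76, 76, 76, 76, 76, 75, 76, 75, 70, 65, 61, 60, 62, 88, 138, 168, 174, 172, 172, 173, 172, 172, 171]
side [ 0.56211863 -0.31022316  0.03559285] [367 288]
0.03 207 [ 0.544 -0.332  0.023] [ 0.584 -0.291  0.033]
0.06 37 [ 0.508 -0.327  0.057] [ 0.612 -0.307  0.067]
0.075 85 [ 0.505 -0.327  0.068] [ 0.615 -0.295  0.082]
0.09 73 [ 0.504 -0.327  0.083] [ 0.614 -0.305  0.097]
0.105 203 [ 0.487 -0.331  0.098] [ 0.633 -0.293  0.112]
0.12 288 [ 0.487 -0.332  0.113] [ 0.631 -0.289  0.127]
0.135 241 [ 0.489 -0.331  0.128] [ 0.629 -0.29   0.142]
0.15 391 [ 0.491 -0.332  0.143] [ 0.627 -0.29   0.157]
0.165 144 [ 0.494 -0.347  0.158] [ 0.627 -0.29   0.172]
0.18 201 [ 0.523 -0.349  0.173] [ 0.592 -0.303  0.187]
0.195 216 [ 0.523 -0.349  0.188] [ 0.59  -0.3    0.202]
0.21 310 [ 0.523 -0.349  0.203] [ 0.592 -0.292  0.217]
0.225 104 [ 0.523 -0.35   0.218] [ 0.583 -0.305  0.232]
0.24 253 [ 0.521 -0.352  0.233] [ 0.593 -0.303  0.247]
top [ 0.56221007 -0.31036488  0.03581459] [390 187]
0.03 6 [ 0.549 -0.3    0.024] [ 0.563 -0.294  0.031]
0.075 1 [ 0.518 -0.294  0.078] [ 0.518 -0.294  0.078]
0.09 1 [ 0.514 -0.292  0.088] [ 0.514 -0.292  0.088]
0.105 9 [ 0.509 -0.303  0.1  ] [ 0.519 -0.292  0.112]
0.12 18 [ 0.517 -0.32   0.118] [ 0.531 -0.291  0.127]
0.135 8 [ 0.49  -0.323  0.128] [ 0.536 -0.29   0.135]
0.15 31 [ 0.49  -0.316  0.143] [ 0.524 -0.292  0.157]
0.165 31 [ 0.495 -0.314  0.158] [ 0.527 -0.295  0.166]
0.18 11 [ 0.524 -0.322  0.174] [ 0.571 -0.274  0.186]
0.195 19 [ 0.523 -0.316  0.188] [ 0.567 -0.272  0.199]
0.21 15 [ 0.526 -0.299  0.203] [ 0.555 -0.273  0.217]
0.225 3 [ 0.524 -0.299  0.219] [ 0.566 -0.271  0.232]
0.24 19 [ 0.522 -0.318  0.233] [ 0.561 -0.27   0.247]
```

Both cameras are sound, since the bench, stage and mount heights all agree. The open fingertips really are about 20 mm above the reported TCP. I'll narrow the fingers a little, lower partway and measure the tips again.

Call:
servo_tool(
  series="-0.25 -0.001 0.001 0.005 0 0 0;-0.25 -0.001 0.001 0.01 0 0 0;-0.25 -0.001 0.001 0.01 0 0 0;-0.25 -0.001 0.001 0.01 0 0 0;-0.25 -0.001 0.001 0.01 0 0 0",
)

```text
time_s: 2.7
eef_pos: [0.5628, -0.3112, 0.0254]
eef_rot: [0.001, 0.75, 0.661, -0.0]
wrist_force: [0.2, -0.5, 0.0]
opening: 0.628
grasp_force: 0.0
```

```bash
cat >> h.py <<'E'
def fing(c,lo=.033,hi=.12,step=.008):
    p=ctrl.get_obs()['eef_pos']; a,b=np.round(proj(c,p)).astype(int)
    v,u=np.mgrid[max(b-75,0):b+45,a-55:a+55] ; Q=np.array([dep(c,x,y) for x,y in zip(u.ravel(),v.ravel())])
    Q=Q[(Q[:,2]>lo)&(Q[:,2]<hi)&(abs(Q[:,0]-p[0])<.09)&(abs(Q[:,1]-p[1])<.05)]
    for h in np.arange(lo,hi,step):
        s=Q[abs(Q[:,2]-h)<step/2]
        if len(s): print(round(h,3),len(s),np.round(s.min(0),3),np.round(s.max(0),3))
E
python3 -c "
from h import *
go([.563,-.311,.035]); c=ctrl.camera('side'); fing(c)
print((c['z_map']==0).mean())"
```

```text
shift [ 0.0002  0.0002 -0.0096] turn [ 0.01  0.08 -0.28] open 0.628 F [ 0.2 -0.5  0. ] t 2.7 p [ 0.5628 -0.3112  0.0254]
0.041 20 [ 0.528 -0.326  0.039] [ 0.598 -0.302  0.045]
0.049 40 [ 0.522 -0.326  0.046] [ 0.599 -0.3    0.053]
0.057 44 [ 0.522 -0.327  0.053] [ 0.6   -0.299  0.061]
0.065 42 [ 0.522 -0.327  0.061] [ 0.6   -0.302  0.069]
0.073 42 [ 0.522 -0.325  0.069] [ 0.6   -0.304  0.077]
0.081 44 [ 0.512 -0.33   0.077] [ 0.614 -0.31   0.085]
0.089 131 [ 0.503 -0.331  0.085] [ 0.618 -0.293  0.093]
0.097 95 [ 0.502 -0.33   0.093] [ 0.62  -0.289  0.101]
0.105 108 [ 0.5   -0.331  0.101] [ 0.621 -0.291  0.109]
0.113 116 [ 0.497 -0.332  0.109] [ 0.623 -0.296  0.117]
0.00391015625
```

Call:
servo_tool(
  series="-0.25 0 0 0.005 0 0 0;-0.25 0 0 0.01 0 0 0;-0.25 0 0 0.01 0 0 0",
)

```text
time_s: 3.0
eef_pos: [0.5622, -0.3107, 0.0142]
eef_rot: [-0.0, 0.75, 0.661, -0.001]
wrist_force: [-0.7, 0.3, -0.5]
opening: 0.625
grasp_force: 0.0
```

```bash
python3 -c "
from h import *
go([.563,-.311,.0]); c=ctrl.camera('side'); fing(c,.02,.06,.004)
cv2.imwrite('pics/s3c.png',cv2.resize(c['img'][230:330,310:440,::-1],None,fx=5,fy=5))"
```

```text
shift [-0.0002  0.0009  0.0142] turn [-0.07  0.03 -0.28] open 0.625 F [-0.7  0.3 -0.5] t 3.0 p [ 0.5622 -0.3107  0.0142]
0.02 11 [ 0.545 -0.332  0.02 ] [ 0.573 -0.308  0.022]
0.024 25 [ 0.544 -0.332  0.022] [ 0.58  -0.307  0.026]
0.028 97 [ 0.528 -0.332  0.026] [ 0.592 -0.291  0.03 ]
0.032 107 [ 0.528 -0.333  0.03 ] [ 0.589 -0.292  0.034]
0.036 20 [ 0.522 -0.326  0.034] [ 0.599 -0.306  0.038]
0.04 21 [ 0.521 -0.326  0.038] [ 0.598 -0.303  0.042]
0.044 17 [ 0.522 -0.325  0.042] [ 0.598 -0.302  0.046]
0.048 22 [ 0.522 -0.327  0.046] [ 0.598 -0.303  0.049]
0.052 23 [ 0.522 -0.325  0.05 ] [ 0.597 -0.303  0.054]
0.056 20 [ 0.522 -0.325  0.054] [ 0.6   -0.303  0.058]
```

View pics/s3c.png

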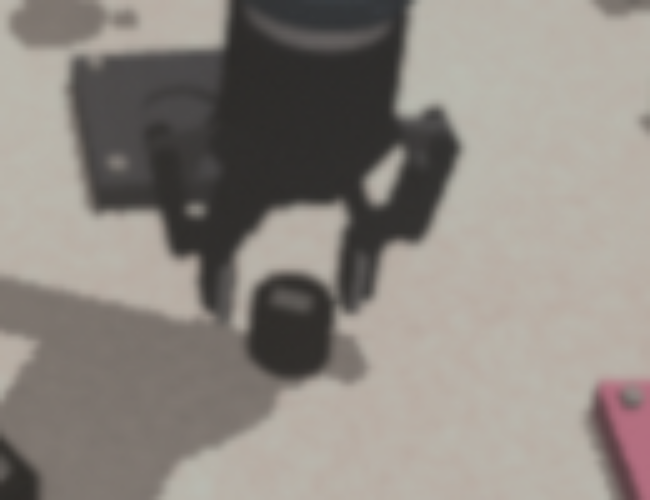

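Here the fingers straddle the mount evenly, with tips at (220,318) and (350,310). There's no contact force, and the tips are at z≈0.026. I'll lower another 14 mm and close.

Call:
servo_tool(
  series="-0.25 0 0 0.005 0 0 0.28;-0.25 0 0.0005 0.01 0 0 0.28;-0.25 0 0.0005 0.014 0 0 0.28;-0.25 0 0.0005 0.014 0 0 0.28;1 0 0.0005 0.014 0 0 0.28;1 0 0.0005 0.014 0 0 0.28;1 0 0.0005 0.014 0 0 0.28;1 0 0.0005 0.014 0 0 0.28",
)

```text
time_s: 3.72
eef_pos: [0.5635, -0.3114, 0.0017]
eef_rot: [0.001, 0.752, 0.659, -0.0]
wrist_force: [-0.1, 0.4, -0.8]
opening: 0.445
grasp_force: 60.1
```

```bash
python3 -c "
from h import *
go([.560,-.154,.08]); print(ctrl.get_obs()['grasp_force'])"
```

```text
shift [ 0.1555 -0.0239 -0.0785] turn [ 0.03  0.1  -0.56] open 0.445 F [-0.1  0.4 -0.8] t 3.72 p [ 0.5635 -0.3114  0.0017]
60.11491298675537
```

Call:
servo_tool(
  series="1 0 0 -0.02 0 0 0;1 0 0 -0.05 0 0 0;1 0.03 -0.005 -0.06 0 0 -0.5;1 0.07 -0.01 -0.06 0 0 -0.5;1 0.11 -0.018 -0.06 0 0 -0.5;1 0.14 -0.0215 -0.06 0 0 -0.5;1 0.155 -0.0215 -0.06 0 0 -0.5;1 0.155 -0.0215 -0.06 0 0 -0.5;1 0.155 -0.0215 -0.06 0 0 -0.5;1 0.155 -0.0215 -0.06 0 0 -0.5",
)

```text
time_s: 4.55
eef_pos: [0.5628, -0.156, 0.0616]
eef_rot: [0.001, 0.749, 0.663, -0.0]
wrist_force: [-0.2, -0.6, 0.0]
opening: 0.446
grasp_force: 60.3
```

```bash
python3 -c "
from h import *
go([.561,-.155,.06]);c=ctrl.camera('side'); cv2.imwrite('pics/s4c.png',cv2.resize(c['img'][200:300,290:420,::-1],None,fx=5,fy=5))
p=ctrl.get_obs()['eef_pos'];print('spec bottom now',proj(c,p-[0,0,.0017]),'nest',proj(c,[.561,-.155,.012]))"
```

```text
shift [ 0.0008 -0.0019  0.0016] turn [ 0.07  0.14 -0.08] open 0.446 F [-0.2 -0.6  0. ] t 4.55 p [ 0.5628 -0.156   0.0616]
spec bottom now [348.10843725 239.88914348] nest [346.34642621 254.09448146]
```

View pics/s4c.png

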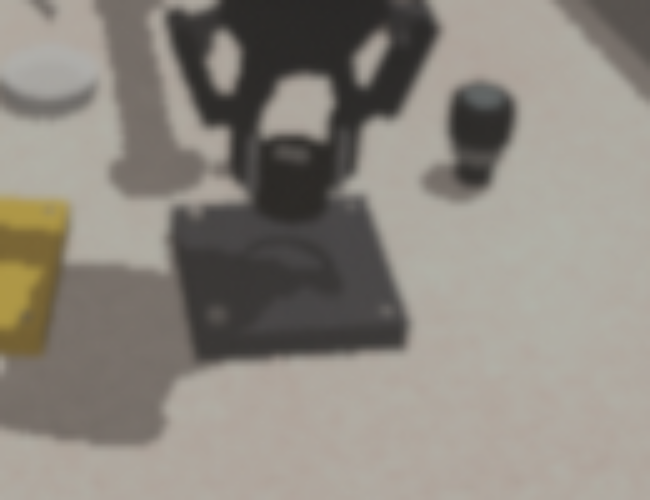

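The crop shows the mount upright between the fingers with its metal face up. The recess centre is at about (283,270), which matches its projected position, so I'll lower the mount.

Call:
servo_tool(
  series="1 0.001 -0.0015 0.015 0 0 0;1 0.001 -0.0015 0.03 0 0 0;1 0.001 -0.0015 0.036 0 0 0;1 0.001 -0.0015 0.04 0 0 0;1 0.001 -0.0015 0.043 0 0 0;1 0.001 -0.0015 0.045 0 0 0;1 0.001 -0.0015 0.046 0 0 0;1 0.001 -0.0015 0.046 0 0 0;1 0.001 -0.0015 0.046 0 0 0",
)

```text
time_s: 5.35
eef_pos: [0.5613, -0.1539, 0.0158]
eef_rot: [0.001, 0.749, 0.663, -0.0]
wrist_force: [0.2, 0.2, -0.4]
opening: 0.447
grasp_force: 60.4
```

```bash
python3 -c "
from h import *
go([.561,-.155,.014]); c=ctrl.camera('side')
print(ctrl.get_obs()['torque'])"
```

```text
shift [-0.0011 -0.0001  0.0018] turn [ 0.07  0.11 -0.06] open 0.447 F [ 0.2  0.2 -0.4] t 5.35 p [ 0.5613 -0.1539  0.0158]
[0.00819146 0.02514908 0.01199349]
```

No contact force and the mount's base is already below the rim, so it's inside the recess. I'll go down the last 2 mm, open and lift.

Call:
servo_tool(
  series="1 0 0 0.001 0 0 0;1 0 0 0.002 0 0 0;1 0 0 0.002 0 0 0;-0.3 0 0 0.002 0 0 0;-0.3 0 0 0.002 0 0 0;-0.3 0 0 0.002 0 0 0;-0.3 0 0 0 0 0 0;-0.3 0 0 -0.015 0 0 0;-0.3 0 0 -0.035 0 0 0;-0.3 0 0 -0.06 0 0 0;-0.3 0 0 -0.06 0 0 0",
)

```text
time_s: 6.32
eef_pos: [0.564, -0.155, 0.0803]
eef_rot: [0.004, 0.749, 0.663, 0.001]
wrist_force: [1.8, -0.4, 1.0]
opening: 0.65
grasp_force: 0.0
```

```bash
python3 -c "
from h import *
go([.561,-.155,.014]); c=ctrl.camera('side'); cv2.imwrite('pics/s5c.png',cv2.resize(c['img'][110:290,250:450,::-1],None,fx=3,fy=3))
P=np.array([[dep(c,u,v) for u in range(325,370)] for v in range(232,262)])
Q=P[(P[...,2]>.034)&(P[...,2]<.048)&(P[...,1]<-.12)]; print(len(Q),np.median(Q,0),Q.min(0),Q.max(0))"
```

```text
shift [-0.     -0.0035  0.0663] turn [ 0.44  0.24 -0.05] open 0.65 F [ 1.8 -0.4  1. ] t 6.32 p [ 0.564  -0.155   0.0803]
140 [ 0.55903952 -0.15985971  0.04080888] [ 0.54072754 -0.17604411  0.0340198 ] [ 0.58018852 -0.13353241  0.0440388 ]
```

View pics/s5c.png

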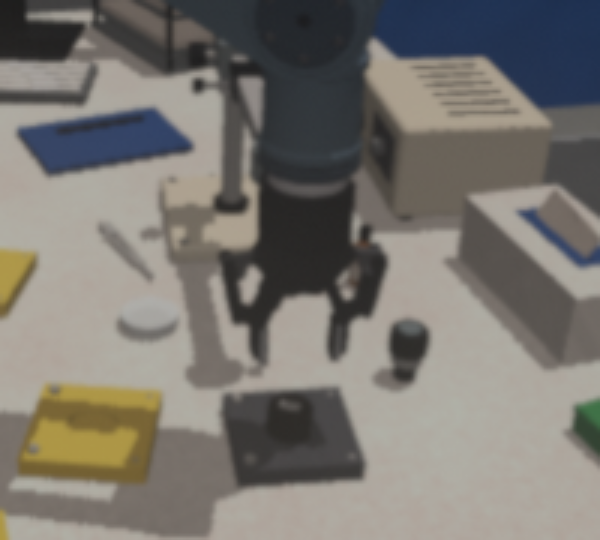

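The crop shows the mount upright in the recess, top at z≈0.042, released, with the fingers clear. Now I'll go up and over to the grip, which should be about 333 mm along the stand axis from the nest.

Call:
servo_tool(
  series="-1 0 -0.002 -0.04 0 0 0;-1 0 -0.002 -0.08 0 0 0;-1 0 -0.002 -0.12 0 0 0;-1 0 -0.002 -0.16 0 0 0;-1 0 -0.002 -0.2 0 0 0;-1 0 -0.002 -0.24 0 0 0;-1 0 -0.002 -0.25 0 0 0;-1 0 -0.002 -0.25 0 0 0",
)

```text
time_s: 7.03
eef_pos: [0.5605, -0.1537, 0.3295]
eef_rot: [0.004, 0.749, 0.663, 0.001]
wrist_force: [1.0, 0.4, -0.9]
opening: 1.004
grasp_force: 0.0
```

```bash
python3 -c "
from h import *
go([.6015,.176,.33])"
```

```text
shift [ 0.3323  0.0006 -0.0019] turn [ 0.43  0.24 -0.06] open 1.004 F [ 1.   0.4 -0.9] t 7.03 p [ 0.5605 -0.1537  0.3295]
```

Call:
servo_tool(
  series="-1 0.04 0 0 0.4 0.2 0;-1 0.08 0 0 0.4 0.2 0;-1 0.12 0 0 0.4 0.2 0;-1 0.16 0 0 0.4 0.2 0;-1 0.2 0 0 0.4 0.2 0;-1 0.24 0 0 0.4 0.2 0;-1 0.28 0 0 0.4 0.2 0;-1 0.31 0.0005 0 0.4 0.2 0;-1 0.332 0.0005 0 0.4 0.2 0;-1 0.332 0.0005 0 0.4 0.2 0;-1 0.332 0.0005 0 0.4 0.2 0",
)

```text
time_s: 7.95
eef_pos: [0.5988, 0.1775, 0.3219]
eef_rot: [-0.004, 0.748, 0.664, -0.003]
wrist_force: [0.8, 0.2, -0.1]
opening: 1.004
grasp_force: 0.0
```

```bash
python3 -c "
from h import *
go([.6015,.176,.186]); c=ctrl.camera('side'); save(c,'s6.png')
fing(c,.2,.45,.01)
cv2.imwrite('pics/s6c.png',cv2.resize(c['img'][50:200,250:450,::-1],None,fx=4,fy=4))"
```

```text
shift [-0.0012  0.0043  0.1358] turn [-0.62 -0.04  0.08] open 1.004 F [ 0.8  0.2 -0.1] t 7.95 p [0.5988 0.1775 0.3219]
0.2 3 [0.587 0.158 0.201] [0.625 0.175 0.204]
0.21 17 [0.584 0.127 0.205] [0.626 0.175 0.214]
0.22 29 [0.584 0.129 0.216] [0.625 0.226 0.225]
0.23 95 [0.586 0.127 0.225] [0.628 0.198 0.233]
0.35 22 [0.544 0.16  0.345] [0.648 0.178 0.354]
0.36 36 [0.543 0.158 0.355] [0.652 0.192 0.365]
0.37 37 [0.543 0.161 0.365] [0.651 0.197 0.375]
0.38 33 [0.54  0.157 0.375] [0.653 0.182 0.384]
0.39 76 [0.525 0.154 0.385] [0.668 0.192 0.395]
0.4 96 [0.525 0.155 0.395] [0.669 0.196 0.405]
0.41 141 [0.525 0.153 0.405] [0.668 0.199 0.415]
0.42 119 [0.527 0.151 0.415] [0.666 0.197 0.425]
0.43 149 [0.528 0.152 0.425] [0.664 0.192 0.435]
0.44 169 [0.53  0.155 0.435] [0.662 0.197 0.445]
```

View pics/s6c.png

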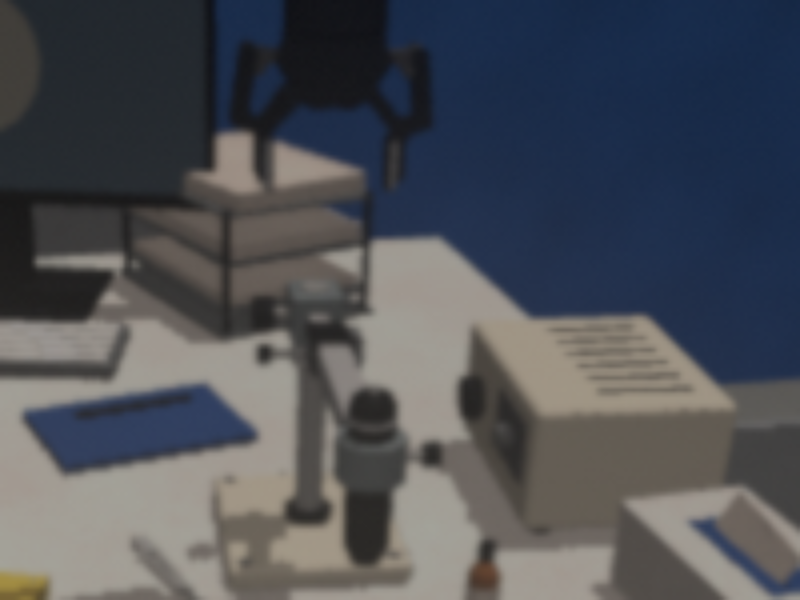

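The crop shows the fingers open above the grip, with the tips at z≈0.345. Depth puts the grip and button between x 0.585 and 0.627, which matches the stand geometry.

Call:
servo_tool(
  series="-1 -0.001 0.005 0.03 -0.5 0 0;-1 -0.001 0.005 0.06 -0.5 0 0;-1 -0.001 0.005 0.075 -0.5 0 0;-1 -0.001 0.005 0.075 -0.5 0 0;-1 -0.001 0.005 0.075 -0.5 0 0;-1 -0.001 0.005 0.075 -0.5 0 0",
)

```text
time_s: 8.5
eef_pos: [0.6049, 0.1741, 0.2511]
eef_rot: [0.001, 0.749, 0.662, 0.002]
wrist_force: [0.1, -0.2, 0.0]
opening: 0.999
grasp_force: 0.0
```

```bash
python3 -c "
from h import *
go([.603,.1765,.186])"
```

```text
shift [ 0.002  -0.0025  0.0651] turn [ 0.22 -0.12 -0.14] open 0.999 F [ 0.1 -0.2  0. ] t 8.5 p [0.6049 0.1741 0.2511]
```

Call:
servo_tool(
  series="-1 0.002 -0.002 0.02 0.2 0 0;-1 0.002 -0.002 0.04 0.2 0 0;-1 0.002 -0.002 0.055 0.2 0 0;-1 0.002 -0.002 0.065 0.2 0 0;-1 0.002 -0.002 0.065 0.2 0 0;-1 0.002 -0.002 0.065 0.2 0 0;-0.25 0.002 -0.002 0.065 0.2 0 0;-0.25 0.002 -0.002 0.065 0.2 0 0;-0.25 0.002 -0.002 0.065 0.2 0 0",
)

```text
time_s: 9.25
eef_pos: [0.6034, 0.1775, 0.1862]
eef_rot: [-0.0, 0.749, 0.663, 0.001]
wrist_force: [0.2, 0.8, -0.0]
opening: 0.624
grasp_force: 0.0
```

```bash
python3 -c "
from h import *
go([.603,.1765,.186]); c=ctrl.camera('side'); fing(c,.18,.26,.006)"
```

```text
shift [-0.001  -0.0002  0.0002] turn [ 0.05 -0.14 -0.06] open 0.624 F [ 0.2  0.8 -0. ] t 9.25 p [0.6034 0.1775 0.1862]
0.198 3 [0.57  0.167 0.199] [0.631 0.171 0.2  ]
0.204 17 [0.564 0.129 0.202] [0.64  0.176 0.207]
0.21 27 [0.563 0.13  0.207] [0.641 0.185 0.213]
0.216 29 [0.563 0.131 0.213] [0.639 0.187 0.219]
0.222 33 [0.563 0.132 0.219] [0.64  0.222 0.225]
0.228 93 [0.563 0.13  0.225] [0.642 0.199 0.231]
0.234 42 [0.564 0.158 0.231] [0.643 0.193 0.237]
0.24 19 [0.554 0.16  0.237] [0.651 0.178 0.243]
0.246 38 [0.544 0.156 0.243] [0.659 0.186 0.249]
0.252 49 [0.544 0.156 0.249] [0.659 0.197 0.255]
0.258 31 [0.543 0.157 0.255] [0.662 0.189 0.26 ]
```

Call:
servo_tool(
  series="1 -0.0005 0 0 0 0 0;1 -0.0005 0 0 0 0 0;1 -0.0005 0 0 0 0 0;1 -0.0005 0 0 0 0 0;1 -0.0005 0 0 0 0 0;1 -0.0005 0 0 0 0 0",
)

```text
time_s: 9.8
eef_pos: [0.6058, 0.1769, 0.1874]
eef_rot: [0.001, 0.749, 0.663, 0.004]
wrist_force: [8.1, -0.6, 4.4]
opening: 0.423
grasp_force: 59.4
```

```bash
python3 -c "
from h import *
p=np.array(ctrl.get_obs()['eef_pos']); go(p-.130*X); print(ctrl.get_obs()['grasp_force'])"
```

```text
shift [-0.13    0.0002 -0.0004] turn [ 0.39 -0.19 -0.08] open 0.423 F [ 8.1 -0.6  4.4] t 9.8 p [0.6058 0.1769 0.1874]
59.41131949424744
```

Call:
servo_tool(
  series="1 0 0.001 0 0 0 0;1 0 0.002 0 0 0 0;1 0 0.003 0 0 0 0;1 0 0.003 0 0 0 0",
)

```text
time_s: 10.13
eef_pos: [0.6064, 0.1768, 0.1873]
eef_rot: [-0.0, 0.749, 0.663, 0.001]
wrist_force: [-3.1, -0.5, 9.0]
opening: 0.428
grasp_force: 63.8
```

Call:
servo_tool(
  series="1 -0.001 0 0 0 0 0;1 -0.003 0 0 0 0 0;1 -0.006 0 0 0 0 0;1 -0.006 0 0 0 0 0",
)

```text
time_s: 10.47
eef_pos: [0.6057, 0.1708, 0.1873]
eef_rot: [-0.0, 0.749, 0.663, 0.002]
wrist_force: [-4.0, -0.3, 8.8]
opening: 0.427
grasp_force: 63.6
```

```bash
python3 -c "
from h import *
go([.6058-.13*.1207,.1769-.13*.9927,.187]); print(ctrl.get_obs()['grasp_force'])"
```

```text
shift [-0.1239 -0.0005 -0.    ] turn [ 0.1  -0.17 -0.05] open 0.427 F [-4.  -0.3  8.8] t 10.47 p [0.6057 0.1708 0.1873]
63.619476556777954
```

The boom slides freely. I'll draw it most of the way.

Call:
servo_tool(
  series="1 -0.006 0 0 0 0 0;1 -0.016 0 0 0 0 0;1 -0.028 0 0 0 0 0;1 -0.04 0 0 0 0 0;1 -0.052 0 0 0 0 0;1 -0.064 0 0 0 0 0;1 -0.076 0 0 0 0 0;1 -0.088 0 0 0 0 0;1 -0.1 0 0 0 0 0;1 -0.112 0 0 0 0 0;1 -0.118 0 0 0 0 0;1 -0.118 0 0 0 0 0",
)

```text
time_s: 11.47
eef_pos: [0.5911, 0.0522, 0.1873]
eef_rot: [0.0, 0.749, 0.662, 0.001]
wrist_force: [-6.0, 0.2, 11.7]
opening: 0.429
grasp_force: 64.3
```

```bash
python3 - <<'E'
from h import *
go([.6058-.13*.1207,.1769-.13*.9927,.187]); print(ctrl.get_obs()['grasp_force'])
c=ctrl.camera("top"); save(c,"t7.png")
print("line150 expected",proj(c,[.561+.225*.1207,-.155+.225*.9927,.223]))
a=cv2.resize(c["img"][150:195,190:350,::-1],None,fx=5,fy=5,interpolation=cv2.INTER_CUBIC)
s=ctrl.camera("side"); b=cv2.resize(s["img"][105:175,300:400,::-1],None,fx=8,fy=8)[:370,:800]
cv2.imwrite("pics/x7.png",cv2.convertScaleAbs(np.vstack([a,b]),alpha=1.2))
E
```

```text
shift [-0.0044 -0.0005  0.0003] turn [ 0.08 -0.08 -0.1 ] open 0.429 F [-6.   0.2 11.7] t 11.47 p [0.5911 0.0522 0.1873]
64.32714208960533
line150 expected [273.93016932 172.97785728]
```

View pics/x7.png

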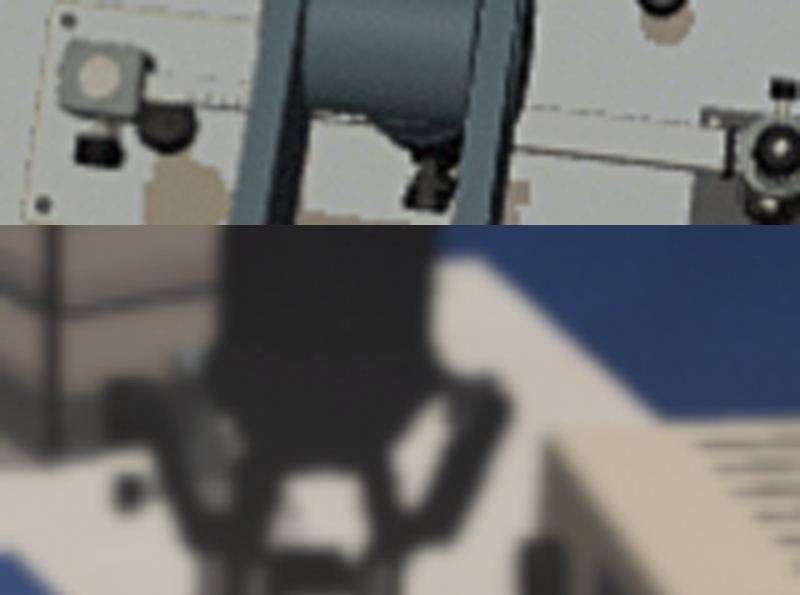

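The top view has the arm hiding the grip, but the crosshead (98,77) and scope (779,149) are clear. I'll check the boom travel from how far the scope has moved since the first picture.

```bash
python3 - <<'E'
from h import *
import pickle
c0=pickle.load(open("top0.pkl","rb")); c1=ctrl.camera("top")
g=lambda c:cv2.GaussianBlur(cv2.cvtColor(c["img"],cv2.COLOR_RGB2GRAY),(0,0),.6).astype(np.float32)
a,b=g(c0),g(c1); U,V=304,174
T=a[V-7:V+8,U-7:U+8]
r=cv2.matchTemplate(b[150:205,310:375],T,cv2.TM_CCOEFF_NORMED); _,m,_,(x,y)=cv2.minMaxLoc(r)
def sub(l,c,rr): return .5*(l-rr)/(l-2*c+rr)
dx=x+sub(r[y,x-1],m,r[y,x+1]);dy=y+sub(r[y-1,x],m,r[y+1,x])
u1,v1=310+7+dx,150+7+dy
p0,p1=onz(c0,U,V,.255),onz(c1,u1,v1,.255); print(m,u1,v1,"disp",np.linalg.norm(p1-p0),p1-p0)
# circle centre of dark scope top
for c,u,v in((c0,U,V),(c1,u1,v1)):
    i=g(c); u=int(round(u));v=int(round(v)); w=i[v-9:v+10,u-9:u+10]
    P=np.array([[dep(c,x,y) for x in range(u-9,u+10)] for y in range(v-9,v+10)])
    mk=P[...,2]>.248; yy,xx=np.nonzero(mk); q=onz(c,u-9+xx.mean(),v-9+yy.mean(),.258); print("scope top",mk.sum(),q,P[mk].mean(0))
E
```

```text
0.8876237869262695 345.687 178.5697 disp 0.12464335843076894 [-0.01477036 -0.12376511  0.        ]
scope top 98 [ 0.57741221 -0.02306064  0.258     ] [ 0.57084012 -0.02477481  0.30337999]
scope top 94 [ 0.56222604 -0.1466071   0.258     ] [ 0.55398627 -0.14351063  0.32055409]
```

```bash
python3 - <<'E'
from h import *
import pickle
c=pickle.load(open("top0.pkl","rb")); g=cv2.cvtColor(c["img"],cv2.COLOR_RGB2GRAY)
cn=c["img"].astype(int)
# profiles along the bar axis (stand x from the column estimate), at z, averaged laterally
col=np.array([.561,-.155])+.42*X[:2]
def prof(z,lat,s):
    out=[]
    for t in s:
        v=[]
        for l in lat:
            p=np.r_[col-t*X[:2]+l*Y[:2],z]; u=proj(c,p)
            v.append(cv2.getRectSubPix(g.astype(np.float32),(1,1),(float(u[0]),float(u[1])))[0,0])
        out.append(np.mean(v))
    return np.round(out).astype(int)
s=np.arange(-.04,.13,.002)
print("head z.238 lat+14"); print(list(zip((s*1000).astype(int).tolist(),prof(.238,np.linspace(.01,.018,4),s).tolist())))
print("grip z.231"); print(list(zip((s*1000).astype(int)[50:].tolist(),prof(.231,np.linspace(-.010,.010,6),s[50:]).tolist())))
s=np.arange(.25,.33,.002); print("scope");print(list(zip((s*1000).astype(int).tolist(),prof(.261,np.linspace(-.004,.004,4),s).tolist())))
E
```

```text
head z.238 lat+14
[(-40, 137), (-38, 134), (-36, 132), (-33, 136), (-31, 139), (-29, 139), (-27, 134), (-25, 123), (-23, 105), (-21, 97), (-19, 95), (-17, 96), (-15, 97), (-13, 97), (-11, 99), (-9, 103), (-7, 106), (-5, 110), (-3, 114), (-1, 114), (0, 112), (2, 110), (4, 108), (6, 106), (8, 102), (10, 101), (12, 99), (14, 99), (16, 100), (18, 99), (20, 94), (22, 77), (24, 60), (26, 47), (28, 57), (30, 77), (32, 108), (34, 127), (36, 140), (38, 139), (40, 138), (42, 138), (44, 138), (46, 139), (48, 139), (50, 139), (52, 138), (54, 138), (56, 139), (58, 140), (60, 140), (62, 133), (64, 121), (66, 101), (68, 83), (70, 67), (72, 58), (74, 54), (76, 53), (78, 52), (80, 52), (82, 54), (84, 53), (86, 54), (88, 54), (90, 55), (92, 57), (94, 57), (96, 57), (98, 51), (100, 39), (102, 34), (104, 46), (106, 83), (108, 108), (110, 132), (112, 133), (114, 132), (116, 131), (118, 135), (120, 137), (122, 136), (124, 130), (126, 111), (128, 94)]
grip z.231
[(60, 122), (62, 101), (64, 68), (66, 39), (68, 28), (70, 27), (72, 28), (74, 30), (76, 31), (78, 31), (80, 30), (82, 30), (84, 31), (86, 31), (88, 31), (90, 32), (92, 32), (94, 30), (96, 30), (98, 31), (100, 29), (102, 29), (104, 40), (106, 79), (108, 122), (110, 136), (112, 139), (114, 137), (116, 137), (118, 136), (120, 136), (122, 136), (124, 135), (126, 135), (128, 134)]
scope
[(250, 139), (252, 141), (254, 141), (256, 126), (258, 63), (260, 37), (262, 45), (264, 97), (266, 110), (268, 110), (270, 103), (272, 65), (274, 26), (276, 17), (278, 23), (280, 35), (282, 51), (284, 84), (286, 110), (288, 108), (290, 74), (292, 44), (294, 31), (296, 23), (298, 16), (300, 13), (302, 36), (304, 66), (306, 99), (308, 104), (310, 104), (312, 105), (314, 123), (316, 139), (318, 140), (320, 139), (322, 139), (324, 139), (326, 138), (328, 139), (330, 139)]
```

```bash
python3 - <<'E'
from h import *
c=ctrl.camera("top"); g=cv2.cvtColor(c["img"],cv2.COLOR_RGB2GRAY).astype(np.float32)
col=np.array([.561,-.155])+.42*X[:2]
def prof(z,lat,s):
    return np.array([np.mean([cv2.remap(g,*[np.float32([[k]]) for k in proj(c,np.r_[col-t*X[:2]+l*Y[:2],z])],cv2.INTER_LINEAR)[0,0] for l in lat]) for t in s])
s=np.arange(.026,.19,.001)
for z,lat in((.223,(-.004,-.002,0,.002,.004)),(.223,(-.007,-.006,-.005)),(.223,(.005,.006,.007))):
    p=prof(z,lat,s); print(lat[0],list(zip((s[::1]*1000).round().astype(int).tolist(),p.round().astype(int).tolist()))[:80])
s=np.arange(.385,.435,.001);p=prof(.261,(-.004,-.001,.001,.004),s);print(list(zip((s*1000).round().astype(int).tolist(),p.round().astype(int).tolist())))
E
```

```text
-0.004 [(26, 123), (27, 130), (28, 138), (29, 140), (30, 140), (31, 139), (32, 139), (33, 139), (34, 139), (35, 139), (36, 139), (37, 139), (38, 139), (39, 140), (40, 140), (41, 140), (42, 140), (43, 140), (44, 140), (45, 140), (46, 140), (47, 140), (48, 139), (49, 136), (50, 133), (51, 132), (52, 131), (53, 130), (54, 131), (55, 133), (56, 135), (57, 137), (58, 137), (59, 137), (60, 136), (61, 132), (62, 129), (63, 127), (64, 128), (65, 130), (66, 132), (67, 135), (68, 137), (69, 139), (70, 138), (71, 135), (72, 132), (73, 132), (74, 133), (75, 134), (76, 136), (77, 137), (78, 138), (79, 136), (80, 133), (81, 130), (82, 129), (83, 132), (84, 133), (85, 129), (86, 121), (87, 113), (88, 105), (89, 95), (90, 86), (91, 81), (92, 79), (93, 78), (94, 77), (95, 78), (96, 78), (97, 78), (98, 78), (99, 78), (100, 78), (101, 79), (102, 79), (103, 80), (104, 80), (105, 80)]
-0.007 [(26, 104), (27, 109), (28, 113), (29, 118), (30, 118), (31, 119), (32, 119), (33, 121), (34, 123), (35, 124), (36, 126), (37, 127), (38, 127), (39, 127), (40, 125), (41, 124), (42, 122), (43, 120), (44, 118), (45, 1
[... 1383 characters left out ...]
(93, 76), (94, 76), (95, 77), (96, 78), (97, 78), (98, 78), (99, 78), (100, 78), (101, 78), (102, 78), (103, 79), (104, 80), (105, 81)]
[(385, 72), (386, 98), (387, 112), (388, 111), (389, 110), (390, 110), (391, 112), (392, 113), (393, 109), (394, 89), (395, 69), (396, 48), (397, 34), (398, 20), (399, 13), (400, 17), (401, 21), (402, 26), (403, 29), (404, 33), (405, 41), (406, 53), (407, 65), (408, 80), (409, 98), (410, 116), (411, 122), (412, 117), (413, 111), (414, 95), (415, 75), (416, 54), (417, 42), (418, 35), (419, 28), (420, 23), (421, 18), (422, 14), (423, 16), (424, 25), (425, 34), (426, 52), (427, 74), (428, 97), (429, 105), (430, 105), (431, 105), (432, 97), (433, 84), (434, 72)]
```

The scale ticks place the boom's start at 20 mm, so about 145 mm is drawn now. I'll draw the last 5 mm.

Call:
servo_tool(
  series="1 -0.002 0.0005 0 0 0 0;1 -0.004 0 0 0 0 0;1 -0.005 0 0 0 0 0;1 -0.005 0 0 0 0 0;1 -0.005 0 0 0 0 0;1 -0.005 0 0 0 0 0",
)

```text
time_s: 12.17
eef_pos: [0.5907, 0.0486, 0.1873]
eef_rot: [-0.0, 0.749, 0.663, 0.001]
wrist_force: [-4.2, 1.8, 12.4]
opening: 0.425
grasp_force: 64.3
```

```bash
python3 - <<'E'
from h import *
p=np.array(ctrl.get_obs()['eef_pos']); print("travel",(np.array([.6058,.1769,.187])-p)@X, ctrl.get_obs()['grasp_force'])
go(p)
c=ctrl.camera("top"); g=cv2.cvtColor(c["img"],cv2.COLOR_RGB2GRAY).astype(np.float32)
col=np.array([.561,-.155])+.42*X[:2]; s=np.arange(.39,.45,.0005)
q=np.array([np.mean([cv2.remap(g,*[np.float32([[k]]) for k in proj(c,np.r_[col-t*X[:2]+l*Y[:2],.261])],cv2.INTER_LINEAR)[0,0] for l in(-.004,-.001,.001,.004)]) for t in s])
d=np.diff((q<70).astype(int)); print(s[1:][d!=0]+.0023)
s=ctrl.camera("side"); P=np.array([[dep(s,u,v) for u in range(325,370)] for v in range(232,262)])
Q=P[(P[...,2]>.034)&(P[...,2]<.048)&(P[...,1]<-.12)]; print(len(Q),np.median(Q,0))
E
```

```text
travel 0.12917910833904991 64.2612361907959
shift [0. 0. 0.] turn [ 0.1  -0.12 -0.04] open 0.425 F [-4.2  1.8 12.4] t 12.17 p [0.5907 0.0486 0.1873]
[0.4023 0.4143 0.4228 0.4338 0.4423]
138 [ 0.55963901 -0.1594268   0.04063246]
```

Both estimates read about 149 mm, so I'll add 1 mm.

Call:
servo_tool(
  series="1 -0.0005 0 0 0 0 0;1 -0.001 0 0 0 0 0;1 -0.001 0 0 0 0 0;1 -0.001 0 0 0 0 0;1 -0.001 0 0 0 0 0;1 -0.001 0 0 0 0 0",
)

```text
time_s: 12.77
eef_pos: [0.5906, 0.0478, 0.1873]
eef_rot: [-0.0, 0.749, 0.663, 0.001]
wrist_force: [-4.5, 1.5, 11.2]
opening: 0.426
grasp_force: 64.2
```

```bash
python3 - <<'E'
from h import *
o=ctrl.get_obs(); p=np.array(o['eef_pos']); print("travel",(np.array([.6058,.1769,.187])-p)@X, o['grasp_force'],o['opening'],o['wrist_force'])
E
```

```text
travel 0.12999079309378048 64.21604454517365 0.42641651692980115 [-4.53284309  1.50900518 11.20951236]
```

The boom has now travelled 130.0 mm from the 20 mm notch, which puts it on the 150 mm line. The grip is still held with the button in, so I'm handing in.

```bash
python3 -c "
from bench import ctrl
print(ctrl.hand_in())"
```

```text
the job is handed in; nothing more can be done
None
```

I handed the job in with the specimen upright in the stage recess, metal face up, and the grip still held with the button in at about the 150 mm line; that reading comes from measured travel, good to about 1–2 mm, because the arm hid the line itself.

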